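Fetch the small paint tin from the back of the stock bay

TASK

The small round paint tin stands at the back of the plywood bay, hemmed in by the tall paint tin and the solvent can in front of it. Before you move it, clear those two onto the aluminium tray, then stand the small tin in the middle of the round steel saucer, and only then put the tall tin and the can back where each stood, the can square in the bay again. Keep all three upright, and leave the sanding block, the wax tin, the hammer and the screwdriver where they are.

Things in the scene. Friction and masses are not known exactly. Their poses are not given: they have to be found in the camera images.
- bay: Fixed plywood stock bay, 190 mm (x) by 222 mm (y), open on its -x side (towards the robot) and on top. Floor 6 mm thick; walls 6 mm thick and 45 mm high on the +x side and both y sides. Origin: centre of the underside; x points from the open side to the back wall, z up. Front row (tall tin, can) about 45 mm to -x of the origin, back row about 20 mm to +x.
- tray: Fixed shallow aluminium tray, 240 mm (x) by 140 mm (y), floor and walls 4 mm thick, rim 14 mm high; empty at the start, to one side of the bay. Origin: centre of the underside; x along its length.
- saucer: Fixed round plain steel saucer, 110 mm diameter, flat top 4 mm above the bench with a thin rim bead to 7 mm; empty at the start, on the other side of the bay. Origin: centre of the underside.
- tall_tin: Tall round closed paint tin, bare steel with a plain paper band, 64 mm diameter, 105 mm high, about 0.4 kg; loose, upright in the front row of the bay. Origin: centre of the underside, z up. Its start position is its home.
- solvent_can: Oblong aluminium solvent can with a plain paper band and a black screw cap, 42 mm (x) by 70 mm (y), body 115 mm high; cap 22 mm wide, 15 mm high, 18 mm to +y of the centre. About 0.4 kg; loose, upright in the bay's front row, a broad face to the open side. Origin: centre of the underside, z up. Its start position is its home.
- small_tin: Small round closed paint tin, bare steel with a plain paper band, 46 mm diameter, 50 mm high, about 0.12 kg; loose, upright in the middle of the back row of the bay. Origin: centre of the underside, z up.
- sanding_block: Cork sanding block, 36 mm (x) by 56 mm (y) by 28 mm high; loose, at one end of the back row. Leave it. Origin: centre of the underside.
- wax_tin: Flat rectangular steel tin with overhanging lid, 42 mm (x) by 48 mm (y) by 34 mm high; loose, at the other end of the back row. Leave it. Origin: centre of the underside.
- hammer: Club hammer lying on the bench between robot and bay, head 42 x 100 x 42 mm centred 100 mm to +x of the origin, handle to 120 mm on the -x side, partly yellow. Leave it. Origin: on the bench under the handle.
- screwdriver: Screwdriver lying on the bench behind the bay, along its x. Leave it. Origin: under the middle of its length.
Mind the look-alikes: they are no part of the job. Leave any green or pink look-alike of the solvent_can alone.

How it is judged:
On the way, in this order (a step that is already met when the one before it is completed fails the run):
1. the tall tin and the solvent can both stand upright and released on the tray, the small tin not yet moved (x of tall_tin in the frame of tray between -0.1 and 0.1 m and y of tall_tin in the frame of tray between -0.055 and 0.055 m and z of each of tall_tin, solvent_can in the frame of tray below 0.009 m and angle between each of tall_tin, solvent_can, tall_tin, solvent_can's own z axis and vertical below 0.1 rad and x of solvent_can in the frame of tray between -0.1 and 0.1 m and y of solvent_can in the frame of tray between -0.055 and 0.055 m and linear speed of each of tall_tin, solvent_can below 0.02 m/s and angular speed of each of tall_tin, solvent_can below 0.2 rad/s and contact force between each of tall_tin, solvent_can and the fingers below 0.1 N and distance of small_tin from where it was at the start of the episode below 0.015 m), for 0.2 s.
2. the small tin stands released on the saucer, the tall tin and the can still on the tray (horizontal distance between small_tin and saucer below 0.015 m and z of small_tin in the frame of saucer below 0.009 m and linear speed of small_tin below 0.02 m/s and angular speed of small_tin below 0.2 rad/s and contact force between small_tin and the fingers below 0.1 N and angle between each of small_tin, tall_tin, solvent_can's own z axis and vertical below 0.1 rad and x of tall_tin in the frame of tray between -0.1 and 0.1 m and y of tall_tin in the frame of tray between -0.055 and 0.055 m and z of each of tall_tin, solvent_can in the frame of tray below 0.009 m and x of solvent_can in the frame of tray between -0.1 and 0.1 m and y of solvent_can in the frame of tray between -0.055 and 0.055 m), for 0.2 s.
At the end, for the whole second after the job is handed in: The small tin stands upright on the saucer within 15 mm of its centre; the tall tin and the solvent can stand upright within 15 mm of where each started, the can square to the bay within 15 degrees; all released and at rest (horizontal distance between small_tin and saucer below 0.015 m and z of small_tin in the frame of saucer below 0.009 m and linear speed of each of small_tin, tall_tin, solvent_can below 0.02 m/s and angular speed of each of small_tin, tall_tin, solvent_can below 0.2 rad/s and contact force between each of small_tin, tall_tin, solvent_can and the fingers below 0.1 N and angle between each of small_tin, tall_tin, solvent_can's own z axis and vertical below 0.1 rad and distance of each of tall_tin, solvent_can from where it was at the start of the episode below 0.015 m and angle between the x axis of solvent_can and the x axis of bay, either way round below 0.26 rad); the robot touches nothing.
It fails at once if the sanding block or the wax tin is moved more than 20 mm (distance of any of sanding_block, wax_tin from where it was at the start of the episode above 0.02 m).
It fails at once if the hammer or the screwdriver is moved more than 20 mm (distance of any of hammer, screwdriver from where it was at the start of the episode above 0.02 m).
It fails at once if one of the three handled tins is tipped more than about 35 degrees (angle between any of tall_tin, solvent_can, small_tin's own z axis and vertical above 0.6 rad).
It also fails if it takes over 112 s, if anything falls off the work surface, if the arm or the gripper's body presses on something with over 40 N, if the wrist force passes 120 N, or if a joint passes its speed limit or range.

ROBOT

A 6-joint arm with a two-finger parallel gripper is mounted at the origin on the work surface. World frame = base frame: x ahead of the robot, y to its left, z up, the work surface at z = 0. Lengths are in m, angles in rad, forces in N, time in s.
With the tool pointing down it reaches from about 0.325 to 0.75 m from the base axis. Payload 7.6 kg.
Tool frame: the origin (TCP) lies on the centre line of the jaws, within the pads' length; the fingertips stand 25 mm ahead of it and the grasp point (between the pads) lies 6 mm ahead of it; z points along the fingers, y is the line along which they close (so a half turn about z gives the same grasp; the last joint's range is limited). The gripper opens to 85 mm and grips with 20 to 120 N. Pads are 22 mm wide; open, the fingers measure 114 mm over their backs; the gripper's body (76 mm by 85 mm) begins 54 mm behind the grasp point. The pads swing forward as they close: fully open they stand 13 mm farther back than shut.
Start: joints at [-1.244, 0.052, 1.401, -0, 1.689, -0.07], TCP at [0.203, -0.484, 0.256] pointing down, gripper open.
Joint ranges: [-2.9, 2.9], [-0.91, 2.17], [0.12, 2.37], [-1.06, 4.2], [0.26, 2.73], [-2.93, 2.93]. Speed limits (rad/s): [2.57, 2.57, 3.01, 3.14, 3.14, 3.14].

INTERFACE

Orientations are given as a unit quaternion [x, y, z, w].
In Python, from workcell import robot gives the robot as it stands.
- The arm moves only by the tool step_arm, never from a script. Its argument "targets" is text: rows parted by semicolons, each of 4 numbers parted by spaces: the shift along the world's x, y, z in normalised numbers (1 is 60 cm), then the turn about the world's z in parts of the range, where 1.0 means pi/2 rad. A call has 1 to 10 rows; each row is the pose to reach, as a shift and turn from the pose commanded when the call began; what a row does not reach only later rows make up. A row lasts 1/10 s, in which the tool goes at most 50 mm and 8.59 degrees, less where a joint would pass 70% of its speed; a pose out of reach is approached as far as the arm can. A shift or turn number past 1, either way, is cut back to 1. A call with a gripper value outside its range is refused whole. "jaw" is the finger opening in cm, from 0 to 8.54, set as the call begins (left out, the last holds). The fingers move at their own pace and stop on an object; the grip force is fixed at half the most. Time passes only in rows, so rows that repeat a pose let the fingers close. It gives the time, the measured TCP pose, the force, the opening and the grip force at its end, in the units of the state.
- robot.get_obs(): the state, without advancing time (a new reading comes with each control period).
- robot.camera(name): name is "scene" or "side" or "wrist"; returns a dict with "color" (400x640x3 uint8, red, green, blue), "z_map" (400x640 float32, m along the optical axis (not along the pixel's ray), 0 where there is no reading), "fov_y" (degrees; the focal length in pixels is half the picture's height over the tangent of half this angle, whatever the lens; pixels are square), "cx", "cy" (the principal point, pixels), "k1" (the pictures are not rectified: a ray, as slopes to the right and down, at radius r is drawn at 1 + k1 r^2 times it, then the intrinsics apply), "R" (3x3) and "t" (3): a world point X has camera coordinates R X + t. Camera axes: x right, y down, z forward; pixel columns grow to the right and rows downward; lengths in m; the calibration is good to about 2 mm. A picture is of the moment at which its call begins.
- robot.sign_off(): hands the job in; it is judged then, once.
The state is a dict: "time_s": time; "joint_pos": joint angles; "qd": joint speeds; "joint_efforts": joint torques, N m; "tcp_pos": TCP position; "eef_rot": TCP orientation; "contact_force": force on the tool from outside, world axes, zero at the start; "moment": the same for the moment, N m; "opening": finger opening in m; "grip_force": force on a finger pad.
Only numpy, scipy, OpenCV 4.12 (cv2) and the standard library are available. Lean on these libraries where they do the work, as an engineer would, in place of code of your own. Each camera call takes 0.05 s, during which the arm holds its last target. There are 200 camera calls.

## Working session

There is one attempt and no reset: what is moved stays moved. The work goes in short steps, Python scripts to look and compute and a tool call to move; the robot and the scene stay as the last step left them, time stands still between calls to the robot, and variables do not carry over. Pictures are saved under pics/ and viewed, at most 14 in all, crops included, and the job is handed in when it is done.

Besides the shell and the picture viewer there is one more tool, called as name(argument=value, ...) on one line, values as JSON. step_arm: Moves the arm, as the interface text tells. Its arguments: {"type":"object","properties":{"targets":{"type":"string"},"jaw":{"type":"number"}},"required":["targets"]}

```bash
mkdir -p pics; cat > h.py <<'E'
import numpy as np, cv2
from workcell import robot
def cam(n):
    c=robot.camera(n); c['f']=200/np.tan(np.radians(c['fov_y'])/2); c['R']=np.array(c['R']);c['t']=np.array(c['t']); return c
def K(c): return np.array([[c['f'],0,c['cx']],[0,c['f'],c['cy']],[0,0,1.]])
def slopes(c,uv):
    return cv2.undistortPoints(np.array(uv,float).reshape(-1,1,2),K(c),np.array([c['k1'],0,0,0.])).reshape(-1,2)
def ray(c,uv):
    s=slopes(c,uv); d=np.c_[s,np.ones(len(s))]@c['R']; return -c['R'].T@c['t'],d
def onplane(c,uv,z):
    o,d=ray(c,uv); return o+d*((z-o[2])/d[:,2:3])
def depthpts(c,uv):
    uv=np.array(uv,float).reshape(-1,2); o,d=ray(c,uv); z=c['z_map'][uv[:,1].astype(int),uv[:,0].astype(int)]; return o+d*z[:,None]
def tri(c1,u1,c2,u2):
    o1,d1=ray(c1,[u1]);o2,d2=ray(c2,[u2]); A=np.c_[d1[0],-d2[0]]; s=np.linalg.lstsq(A,o2-o1,rcond=None)[0]
    p=o1+s[0]*d1[0];q=o2+s[1]*d2[0]; return (p+q)/2,np.linalg.norm(p-q)
def cloud(c):
    v,u=np.nonzero(c['z_map']>0); uv=np.c_[u,v]; return uv,depthpts(c,uv)
def save(c,n): cv2.imwrite('pics/'+n+'.png',c['color'][:,:,::-1])
E
python3 - <<'E'
from h import *
for n in ['scene','side','wrist']:
    c=cam(n); save(c,n+'0'); print(n,c['f'],c['cx'],c['cy'],c['k1'],-c['R'].T@c['t'],c['R'][2],(c['z_map']>0).mean())
E
```

```text
scene 448.04330084838887 312.34424692321494 198.4214762390703 -0.012115887032233241 [0.98645894 0.71568981 0.57297152] [-0.43033849 -0.73731309 -0.52074772] 0.9958671875
side 440.1279013975628 320.83379234435296 202.1364387051359 -0.054368720615622285 [ 0.46915652 -0.90486448  0.57792083] [ 0.09407233  0.84962607 -0.51892768] 0.996125
wrist 279.78509558493977 321.47820227189897 199.9182582897235 0.006701996714879855 [ 0.27831093 -0.45256098  0.37422351] [-0.29396488 -0.12145301 -0.94806847] 0.99575
```

View pics/scene0.png

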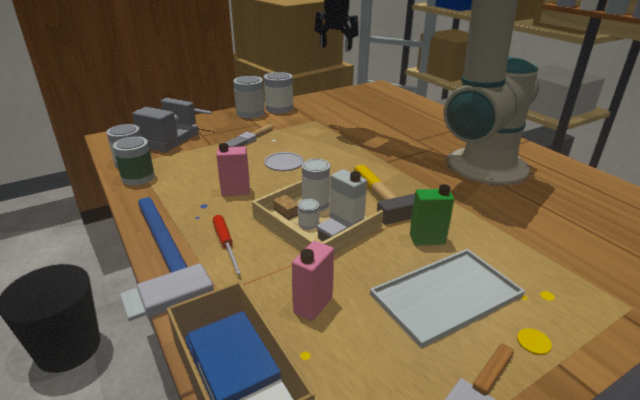

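View pics/side0.png

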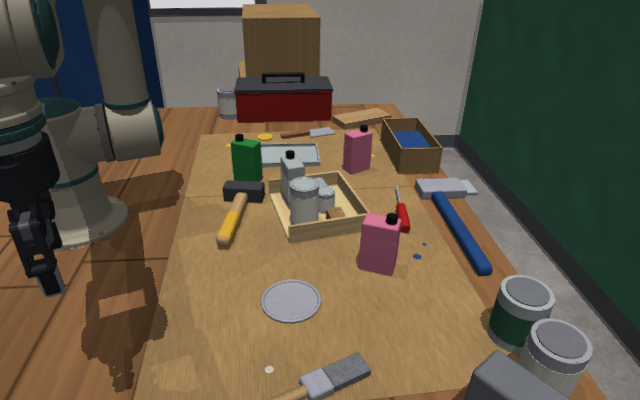

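Scene view: the solvent can could be the bare aluminium one (348,197), the green one (431,217) or the pink ones (233,170) and (313,280). The tall tin could be (316,183) in the bay or the outside tins (248,97), (278,92), (125,145), (133,160). The small tin is (309,213), the tray (447,293), and the saucer the grey disc (284,161); the yellow lid (535,341) is not it. By the description I choose the bare metal ones inside the bay. In the side view these are the can (292,180), tall tin (304,200), small tin (327,200), saucer (291,300) and tray (290,155). I'll check the choice in one close crop.

```bash
python3 - <<'E'
from h import *
a=cam('scene');b=cam('side')
np.save('a.npy',a,allow_pickle=True);np.save('b.npy',b,allow_pickle=True)
A=cv2.resize(a['color'][150:250,245:405],(800,500),interpolation=cv2.INTER_CUBIC)
B=cv2.resize(b['color'][140:240,235:395],(800,500),interpolation=cv2.INTER_CUBIC)
im=np.hstack([A,B]); im=cv2.resize(np.vstack([A[:, :],B]),(480,600))
cv2.imwrite('pics/crop.png',cv2.resize(np.vstack([A,B])[:,:,::-1],(480,600)))
# height map, merged
P=[];
for c in (a,b):
    uv,p=cloud(c); P.append(p)
P=np.vstack(P); m=(P[:,0]>.2)&(P[:,0]<.85)&(P[:,1]>-.5)&(P[:,1]<.5)&(P[:,2]>-.02)&(P[:,2]<.16)
P=P[m]; s=.00167
H=np.zeros((390,600),np.float32); i=((P[:,0]-.2)/s).astype(int);j=((.5-P[:,1])/s).astype(int)
ok=(i<390)&(j<600); np.maximum.at(H,(389-i[ok],j[ok]),P[ok,2]+.01)
img=cv2.applyColorMap(np.clip(H/.15*255,0,255).astype(np.uint8),cv2.COLORMAP_JET)
img[H==0]=0
cv2.imwrite('pics/top.png',img)
E
```

```text
(no output)
```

View pics/crop.png

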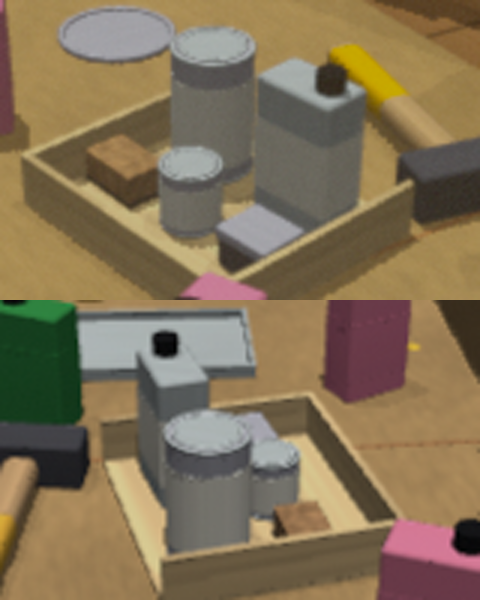

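View pics/top.png

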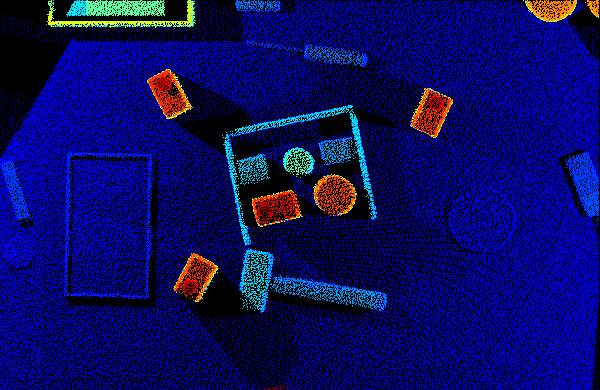

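The crop confirms the bare can and tall tin in the front row, with the small tin behind in the middle between the cork block and the wax tin. The height map (up = +x, left = +y) shows the tray at (110,226), saucer (482,217), tall tin (335,195), can (276,208), small tin (298,162), and the green can at (195,277) near the tray. Next I measure them.

```bash
cat > meas.py <<'E'
from h import *
a=np.load('a.npy',allow_pickle=True).item();b=np.load('b.npy',allow_pickle=True).item()
C=[cloud(a),cloud(b)]
def top(name,x,y,r,zlo,zhi):
    cs=[]
    for c,(uv,p) in zip((a,b),C):
        m=(np.hypot(p[:,0]-x,p[:,1]-y)<r)&(p[:,2]>zlo)&(p[:,2]<zhi)
        q=p[m]; M=np.zeros((400,640),np.uint8); M[uv[m][:,1],uv[m][:,0]]=255
        M=cv2.morphologyEx(M,cv2.MORPH_CLOSE,np.ones((3,3)))
        ct=max(cv2.findContours(M,cv2.RETR_EXTERNAL,cv2.CHAIN_APPROX_NONE)[0],key=cv2.contourArea)
        # hull on plane at median height
        h=np.median(q[:,2]); w=onplane(c,ct.reshape(-1,2),h)[:,:2].astype(np.float32)
        w=w[cv2.convexHull(w,returnPoints=False).ravel()]
        R=cv2.minAreaRect(w*1000); mm=cv2.moments(cv2.convexHull(ct)); cs.append((mm['m10']/mm['m00'],mm['m01']/mm['m00']))
        print(name,'n',m.sum(),'medz %.4f'%h,'rect',np.round(R[0],1),np.round(R[1],1),round(R[2],1),'pix',np.round(cs[-1],1))
    p,e=tri(a,cs[0],b,cs[1]); print('   tri',p.round(4),'gap %.4f'%e)
if __name__=='__main__':
    top('tall',.524,-.059,.045,.103,.13)
    top('can',.502,.039,.05,.112,.127)
    top('small',.579,.002,.03,.049,.07)
    top('saucer',.487,-.305,.065,-.1+.103,.012)
    # walls of bay, tray
    for n,x0,y0,rr,z0,z1 in (('bay',.55,.0,.16,.040,.050),('tray',.472,.316,.16,.009,.022)):
        P=np.vstack([p for _,p in C]); m=(abs(P[:,0]-x0)<rr)&(abs(P[:,1]-y0)<(rr if n=='bay' else .09))&(P[:,2]>z0)&(P[:,2]<z1)
        if n=='bay':
            m&=~((np.hypot(P[:,0]-.579,P[:,1]-.002)<.035)|(np.hypot(P[:,0]-.524,P[:,1]+.059)<.045)|(np.hypot(P[:,0]-.502,P[:,1]-.039)<.055)|(P[:,0]<.45))
        q=P[m][:,:2]*1000
        # remove outliers
        g=np.round(q/3).astype(int); _,iv,ct=np.unique(g,axis=0,return_inverse=True,return_counts=True); q=q[ct[iv.ravel()]>2]
        print(n,m.sum(),cv2.minAreaRect(q.astype(np.float32)))
    for n,x,y,r,z0,z1 in (('green',.387,.174,.05,.1,.14),('trayfloor',.472,.316,.05,-.02,.03),('bench',.40,-.2,.03,-.02,.03),('saucertop',.487,-.305,.03,-.02,.03)):
        P=np.vstack([p for _,p in C]); m=(np.hypot(P[:,0]-x,P[:,1]-y)<r)&(P[:,2]>z0)&(P[:,2]<z1); print(n,m.sum(),np.median(P[m],0).round(4))
E
python3 meas.py
```

```text
tall n 394 medz 0.1125 rect [531.2 -50. ] [77.5 61.2] 59.7 pix [315.6 166.8]
tall n 417 medz 0.1107 rect [523.2 -66.3] [76.2 63.8] 85.9 pix [303.5 185.5]
   tri [ 0.5243 -0.0604  0.1063] gap 0.0013
can n 380 medz 0.1210 rect [509.3  46.2] [52.3 79. ] 12.7 pix [348.6 179.4]
can n 271 medz 0.1196 rect [501.2  29.1] [44.2 82.7] 13.6 pix [291.5 162.9]
   tri [0.5018 0.0378 0.1142] gap 0.0006
small n 259 medz 0.0574 rect [582.9   7.9] [56.6 45.3] 61.3 pix [308.2 205.8]
small n 159 medz 0.0555 rect [581.9  -5.9] [52.4 36. ] 84.5 pix [326.  192.2]
   tri [0.5806 0.0008 0.0524] gap 0.0019
saucer n 595 medz 0.0055 rect [ 489.6 -305.2] [118.9 118.4] 59.7 pix [282.6 161.5]
saucer n 1812 medz 0.0045 rect [ 482.9 -304.1] [111.1 112.4] 40.9 pix [291.1 300.3]
   tri [ 0.4853 -0.3071  0.0028] gap 0.0030
bay 1455 ((567.1701049804688, 1.91693115234375), (177.7666473388672, 225.7489013671875), 11.902454376220703)
tray 1491 ((475.5433654785156, 318.6733093261719), (143.60232543945312, 240.12725830078125), 89.04785919189453)
green 990 [0.3887 0.1767 0.1145]
trayfloor 1894 [0.4706 0.3186 0.0042]
bench 494 [ 0.397  -0.2002  0.0009]
saucertop 738 [ 0.4867 -0.3053  0.0041]
```

```bash
python3 - <<'E'
from h import *
from scipy.spatial.transform import Rotation as R
o=robot.get_obs(); M=R.from_quat(o['eef_rot']).as_matrix(); print(o['time_s'],o['tcp_pos'],M.round(3),o['opening'])
print('tool y ang',np.arctan2(M[1,1],M[0,1]))
E
```

```text
0.25 [ 0.20291784 -0.48410622  0.25595405] [[ 0.922  0.387 -0.   ]
 [ 0.387 -0.922  0.001]
 [ 0.    -0.001 -1.   ]] 0.0850288813437657
tool y ang -1.1739459619836796
```

Units first: shifts go in shares of 60 cm and turns go in shares of pi/2 rad. So 53 cm / 60 = 0.8833, 34 cm / 60 = 0.5667, 1.38 rad / 1.5708 = 0.8785.

step_arm(targets="0 0 0.1167 0.191; 0.25 0.4 0.1167 0.8785; 0.5667 0.8833 0.1167 0.8785; 0.5667 0.8833 0.1167 0.8785; 0.5667 0.8833 0.1167 0.8785; 0.5667 0.8833 0.1167 0.8785; 0.5667 0.8833 0.1167 0.8785; 0.5667 0.8833 0.1167 0.8785; 0.5667 0.8833 0.1167 0.8785; 0.5667 0.8833 0.1167 0.8785", jaw=8.5)

```text
time_s: 1.25
tcp_pos: [0.4462, -0.1036, 0.3214]
eef_rot: [0.629, 0.778, 0.0, 0.0]
contact_force: [1.0, 0.4, -0.2]
opening: 0.0847
grip_force: 0.0
```

step_arm(targets="0 0 0 0; 0 0 0 0; 0 0 0 0; 0 0 0 0")

```text
time_s: 1.65
tcp_pos: [0.4451, -0.1068, 0.3212]
eef_rot: [0.632, 0.775, -0.0, 0.0]
contact_force: [0.1, 0.2, 0.0]
opening: 0.0848
grip_force: 0.0
```

```bash
python3 - <<'E'
from h import *
c=cam('wrist');save(c,'w1');np.save('w1.npy',c,allow_pickle=True);print(-c['R'].T@c['t'])
E
```

```text
[ 0.42836072 -0.02660228  0.43988004]
```

View pics/w1.png

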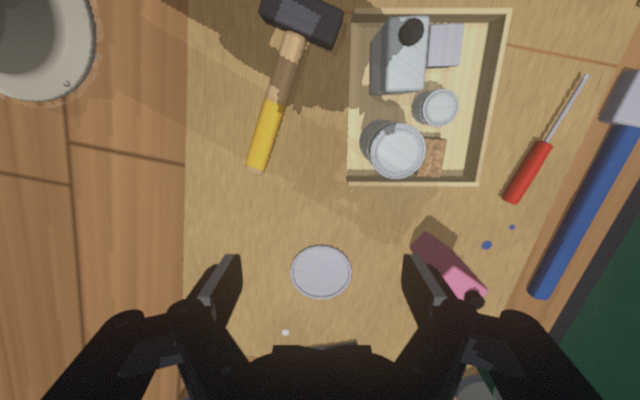

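The wrist view shows the whole bay (348..512, 8..187): can top (408,55), tall tin lid (397,150), small lid (438,106) and saucer (321,271). I take a second place for triangulation.

In the tool's units: 13 cm / 60 = 0.2167, 9 cm / 60 = 0.15.

step_arm(targets="0.0667 0.1167 0 0; 0.15 0.2167 0 0; 0.15 0.2167 0 0; 0.15 0.2167 0 0; 0.15 0.2167 0 0; 0.15 0.2167 0 0; 0.15 0.2167 0 0; 0.15 0.2167 0 0")

```text
time_s: 2.5
tcp_pos: [0.5352, 0.0232, 0.3217]
eef_rot: [0.631, 0.775, 0.0, 0.0]
contact_force: [-0.0, -0.4, -0.9]
opening: 0.0848
grip_force: 0.0
```

```bash
python3 - <<'E'
from h import *
c=cam('wrist');save(c,'w2');np.save('w2.npy',c,allow_pickle=True);print(-c['R'].T@c['t'])
E
```

```text
[0.51829034 0.10332774 0.44038952]
```

View pics/w2.png

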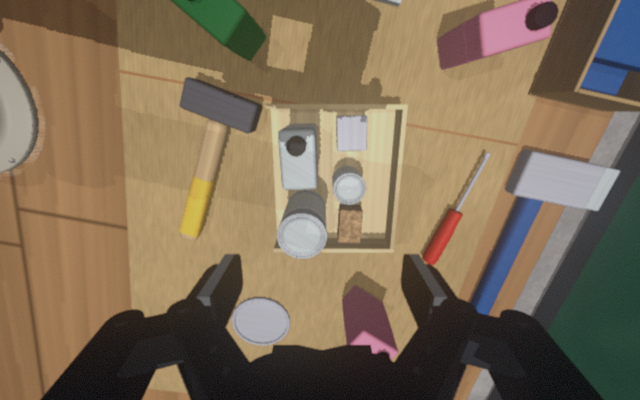

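In this view the can top is at (299,160) with its cap (296,146), the tall lid at (302,236), the small lid at (349,187), and the saucer at (262,321).

```bash
python3 - <<'E'
from h import *
import h
a=np.load('w1.npy',allow_pickle=True).item();b=np.load('w2.npy',allow_pickle=True).item()
import meas
meas.a,meas.b=a,b; meas.C=[cloud(a),cloud(b)]
meas.top('tall',.524,-.06,.045,.106,.13)
meas.top('can',.502,.038,.05,.116,.127)
meas.top('small',.580,.001,.032,.051,.07)
meas.top('saucer',.486,-.306,.058,.0025,.012)
P=np.vstack([p for _,p in meas.C])
for n,x,y,r in (('benchnear',.42,-.15,.03),('bayfloor',.61,.03,.012),('hammerhead',.463,.07,.015)):
    m=np.hypot(P[:,0]-x,P[:,1]-y)<r; print(n,m.sum(),np.median(P[m],0).round(4),P[m].max(0).round(3))
E
```

```text
tall n 2428 medz 0.1128 rect [525.3 -58.1] [64.3 63.8] 11.6 pix [397.4 150.3]
tall n 1819 medz 0.1127 rect [525.1 -56. ] [63.5 65.2] 11.6 pix [301.5 234.4]
   tri [ 0.5254 -0.057   0.1103] gap 0.0004
can n 2540 medz 0.1218 rect [502.4  38.6] [41.9 68.9] 13.6 pix [405.5  53. ]
can n 1831 medz 0.1217 rect [503.8  40.9] [41.5 69.2] 13.5 pix [297.6 157.9]
   tri [0.5032 0.0415 0.1163] gap 0.0002
small n 1098 medz 0.0579 rect [578.9   2.3] [46.4 46.8] 65.4 pix [439.7 107.1]
small n 826 medz 0.0578 rect [579.5   3.1] [45.8 45.8] 11.6 pix [349.  187.5]
   tri [0.5798 0.0028 0.0549] gap 0.0001
saucer n 2632 medz 0.0050 rect [ 484.8 -303.8] [112.9 112.1] 42.6 pix [321.4 271.6]
saucer n 2224 medz 0.0055 rect [ 484.8 -304.5] [114.  111.6] 46.7 pix [261.4 320.9]
   tri [ 0.485 -0.302  0.006] gap 0.0001
benchnear 1913 [ 0.4186 -0.1473  0.0016] [ 0.45  -0.12   0.372]
bayfloor 948 [0.602  0.0297 0.3675] [0.622 0.042 0.376]
hammerhead 791 [0.4634 0.0697 0.0071] [0.478 0.085 0.122]
```

Tops: tall 0.112, can 0.121, small 0.057, matching the text. I grasp the tall tin first, at TCP z≈0.100, closing along the bay's x.

In the tool's units: -22.2 cm / 60 = -0.37, -20.5 cm / 60 = -0.3417, 0.02 rad / 1.5708 = 0.0127.

step_arm(targets="-0.0167 -0.0667 0 0.0127; -0.0167 -0.1333 0 0.0127; -0.0167 -0.1333 -0.0667 0.0127; -0.0167 -0.1333 -0.15 0.0127; -0.0167 -0.1333 -0.2333 0.0127; -0.0167 -0.1333 -0.3 0.0127; -0.0167 -0.1333 -0.3417 0.0127; -0.0167 -0.1333 -0.37 0.0127; -0.0167 -0.1333 -0.37 0.0127; -0.0167 -0.1333 -0.37 0.0127")

```text
time_s: 3.55
tcp_pos: [0.5257, -0.056, 0.1]
eef_rot: [0.623, 0.782, 0.0, 0.0]
contact_force: [0.6, -0.1, 1.1]
opening: 0.085
grip_force: 0.0
```

step_arm(targets="0 0 0 0; 0 0 0 0; 0 0 0 0; 0 0 0 0; 0 0 0 0; 0 0 0 0; 0 0 0 0; 0 0 0 0", jaw=5.5)

```text
time_s: 4.35
tcp_pos: [0.5264, -0.0559, 0.1013]
eef_rot: [0.623, 0.782, 0.001, 0.001]
contact_force: [-1.7, -0.1, 7.1]
opening: 0.0625
grip_force: 65.2
```

step_arm(targets="0 0 0.0333 0; 0 0 0.0833 0; 0 0 0.15 0; 0 0 0.2167 0; 0 0 0.2667 0; 0.0033 0.0667 0.2667 0; 0.0083 0.1333 0.2667 0; 0.0117 0.2 0.2667 0; 0.0117 0.2667 0.2667 0; 0.0117 0.3333 0.2667 0")

```text
time_s: 5.35
tcp_pos: [0.5323, 0.146, 0.2593]
eef_rot: [0.623, 0.782, 0.0, 0.0]
contact_force: [1.3, -0.2, -3.0]
opening: 0.0624
grip_force: 66.7
```

In the tool's units: 17.4 cm / 60 = 0.29, 17 cm / 60 = 0.2833.

step_arm(targets="0 0.0667 0 0; 0 0.1333 0 0; 0 0.2 0 0; 0 0.25 0 0; 0 0.2833 0 0; 0 0.29 0 0; 0 0.29 -0.05 0; 0 0.29 -0.1167 0; 0 0.29 -0.1667 0; 0 0.29 -0.2 0")

```text
time_s: 6.35
tcp_pos: [0.5317, 0.3171, 0.1361]
eef_rot: [0.623, 0.782, -0.002, -0.001]
contact_force: [0.5, -1.0, -2.9]
opening: 0.0627
grip_force: 66.7
```

In the tool's units: -4 cm / 60 = -0.0667, -3.7 cm / 60 = -0.0617.

step_arm(targets="0 0 -0.025 0; 0 0 -0.0417 0; 0 0 -0.0533 0; 0 0 -0.0617 0; 0 0 -0.0667 0; 0 0 -0.0667 0; 0 0 -0.0667 0")

```text
time_s: 7.05
tcp_pos: [0.5329, 0.3185, 0.0999]
eef_rot: [0.623, 0.782, 0.0, 0.0]
contact_force: [1.0, 0.4, -2.6]
opening: 0.0625
grip_force: 66.6
```

In the tool's units: -0.2 cm / 60 = -0.0033, -0.1 cm / 60 = -0.0017.

step_arm(targets="0 0 -0.0017 0; 0 0 -0.0033 0; 0 0 -0.0033 0; 0 0 -0.0033 0")

```text
time_s: 7.45
tcp_pos: [0.5329, 0.3187, 0.0993]
eef_rot: [0.623, 0.782, 0.001, 0.0]
contact_force: [-3.5, -1.7, 7.9]
opening: 0.0623
grip_force: 67.4
```

In the tool's units: 18 cm / 60 = 0.3, 16 cm / 60 = 0.2667.

step_arm(targets="0 0 0 0; 0 0 0 0; 0 0 0 0; 0 0 0 0; 0 0 0.0167 0; 0 0 0.0667 0; 0 0 0.1333 0; 0 0 0.2 0; 0 0 0.2667 0; 0 0 0.3 0", jaw=8.5)

```text
time_s: 8.45
tcp_pos: [0.5331, 0.3187, 0.283]
eef_rot: [0.623, 0.782, 0.003, 0.001]
contact_force: [0.2, -0.2, -0.3]
opening: 0.0848
grip_force: 0.0
```

In the tool's units: -27.8 cm / 60 = -0.4633, -24 cm / 60 = -0.4, 0.01 rad / 1.5708 = 0.0064.

step_arm(targets="-0.0083 -0.075 0 0; -0.0167 -0.15 0 0; -0.025 -0.2333 0 0.0064; -0.0333 -0.3167 0 0.0064; -0.0417 -0.4 0 0.0064; -0.05 -0.4633 0 0.0064; -0.05 -0.4633 0 0.0064; -0.05 -0.4633 -0.0667 0.0064; -0.05 -0.4633 -0.1333 0.0064; -0.05 -0.4633 -0.1667 0.0064")

```text
time_s: 9.45
tcp_pos: [0.5014, 0.0409, 0.1743]
eef_rot: [0.619, 0.786, -0.001, -0.002]
contact_force: [-0.0, -0.9, -0.3]
opening: 0.0849
grip_force: 0.0
```

```bash
python3 - <<'E'
from h import *
import meas
for k in 'ab':
    pass
a=cam('scene');b=cam('side');meas.a,meas.b=a,b;meas.C=[cloud(a),cloud(b)]
meas.top('tall',.533,.3185,.05,.104,.118)
E
```

```text
tall n 874 medz 0.1102 rect [534.6 318. ] [70.3 63.9] 38.2 pix [429.2 259.1]
tall n 122 medz 0.1087 rect [526.  303.7] [54.4 68.7] 16.1 pix [297.  124.1]
   tri [0.5295 0.3145 0.104 ] gap 0.0001
```

In the tool's units: -7 cm / 60 = -0.1167, -6.5 cm / 60 = -0.1083.

step_arm(targets="0 0 -0.0333 0; 0 0 -0.0667 0; 0 0 -0.0917 0; 0 0 -0.1083 0; 0 0 -0.1167 0; 0 0 -0.1167 0; 0 0 -0.1167 0")

```text
time_s: 10.25
tcp_pos: [0.5032, 0.0405, 0.1083]
eef_rot: [0.619, 0.785, 0.001, 0.001]
contact_force: [0.3, -0.1, 0.5]
opening: 0.0849
grip_force: 0.0
```

step_arm(targets="0 0 0 0; 0 0 0 0; 0 0 0 0; 0 0 0 0; 0 0 0 0; 0 0 0 0; 0 0 0 0; 0 0 0 0; 0 0 0 0; 0 0 0 0", jaw=3.2)

```text
time_s: 11.25
tcp_pos: [0.5029, 0.0404, 0.1077]
eef_rot: [0.619, 0.785, 0.0, 0.0]
contact_force: [-0.4, 0.3, 5.4]
opening: 0.0415
grip_force: 61.8
```

In the tool's units: 20 cm / 60 = 0.3333, 16 cm / 60 = 0.2667.

step_arm(targets="0 0 0.0333 0; 0 0 0.0833 0; 0 0 0.15 0; 0 0 0.2167 0; 0 0 0.2667 0; -0.02 0.0667 0.2667 0; -0.04 0.1333 0.2667 0; -0.06 0.2 0.2667 0; -0.08 0.2667 0.2667 0; -0.1 0.3333 0.2667 0")

```text
time_s: 12.25
tcp_pos: [0.4414, 0.2416, 0.2657]
eef_rot: [0.619, 0.785, -0.001, -0.001]
contact_force: [0.6, 0.0, -3.2]
opening: 0.0411
grip_force: 61.7
```

In the tool's units: -15 cm / 60 = -0.25, -14 cm / 60 = -0.2333.

step_arm(targets="-0.02 0.0667 0 0; -0.0367 0.1167 0 0; -0.0417 0.13 0 0; -0.0417 0.13 0 0; -0.0417 0.13 -0.05 0; -0.0417 0.13 -0.1167 0; -0.0417 0.13 -0.1667 0; -0.0417 0.13 -0.2 0; -0.0417 0.13 -0.2333 0; -0.0417 0.13 -0.25 0")

```text
time_s: 13.25
tcp_pos: [0.4173, 0.3164, 0.1147]
eef_rot: [0.62, 0.785, -0.002, -0.0]
contact_force: [-0.3, -0.3, -3.7]
opening: 0.0414
grip_force: 61.5
```

In the tool's units: -1.3 cm / 60 = -0.0217, -1.2 cm / 60 = -0.02.

step_arm(targets="0 0 -0.0083 0; 0 0 -0.015 0; 0 0 -0.0183 0; 0 0 -0.02 0; 0 0 -0.0217 0; 0 0 -0.0217 0")

```text
time_s: 13.85
tcp_pos: [0.418, 0.3186, 0.1057]
eef_rot: [0.619, 0.785, 0.001, 0.0]
contact_force: [-2.0, -1.6, 6.2]
opening: 0.0416
grip_force: 62.5
```

In the tool's units: 17 cm / 60 = 0.2833, 16 cm / 60 = 0.2667.

step_arm(targets="0 0 0 0; 0 0 0 0; 0 0 0 0; 0 0 0 0; 0 0 0.0167 0; 0 0 0.0667 0; 0 0 0.1333 0; 0 0 0.2 0; 0 0 0.2667 0; 0 0 0.2833 0", jaw=8.5)

```text
time_s: 14.85
tcp_pos: [0.4186, 0.319, 0.2807]
eef_rot: [0.619, 0.785, 0.005, 0.002]
contact_force: [0.3, 0.2, -0.2]
opening: 0.085
grip_force: 0.0
```

In the tool's units: -31.6 cm / 60 = -0.5267, -28 cm / 60 = -0.4667.

step_arm(targets="0.0333 -0.0667 0 0; 0.0667 -0.1333 0 0; 0.1 -0.2 0 0; 0.1383 -0.2667 0 0; 0.175 -0.3333 0 0; 0.2083 -0.4 0 0; 0.2417 -0.4667 0 0; 0.2683 -0.5267 0 0; 0.2683 -0.5267 0 0; 0.2683 -0.5267 0 0", jaw=7)

```text
time_s: 15.85
tcp_pos: [0.5785, 0.0017, 0.2736]
eef_rot: [0.62, 0.785, -0.0, -0.001]
contact_force: [0.8, 0.6, 0.7]
opening: 0.0702
grip_force: 0.0
```

```bash
python3 - <<'E'
from h import *
import meas
a=cam('scene');b=cam('side');w=cam('wrist')
cv2.imwrite('pics/chk1.png',np.vstack([cv2.resize(a['color'][140:350,230:550],(640,420)),])[:,:,::-1])
meas.a,meas.b=a,w;meas.C=[cloud(a),cloud(w)]
meas.top('small',.579,.002,.035,.051,.07)
E
```

```text
small n 239 medz 0.0578 rect [582.4   6.8] [52.4 45.5] 59.7 pix [308.2 205.4]
small n 1103 medz 0.0579 rect [579.4   3.4] [45.6 45.3] 13.5 pix [322.6 176.3]
   tri [0.58   0.0025 0.0545] gap 0.0009
```

View pics/chk1.png

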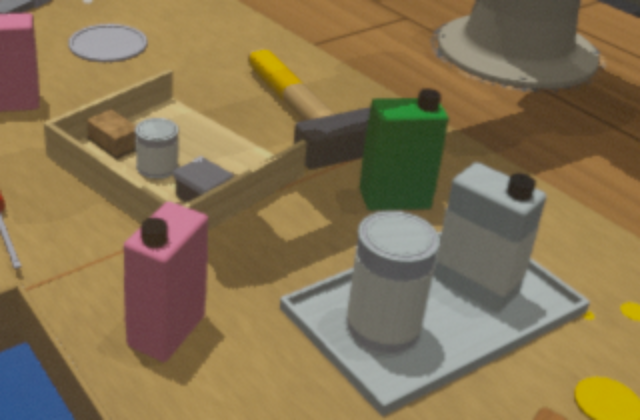

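Crop: the tall tin (392,280) and can (495,235) stand upright on the tray; the small tin (157,147) hasn't moved. Now I grasp the small tin.

In the tool's units: -23 cm / 60 = -0.3833, -22.2 cm / 60 = -0.37.

step_arm(targets="0 0.0017 -0.0667 0; 0 0.0017 -0.1333 0; 0 0.0017 -0.2 0; 0 0.0017 -0.2667 0; 0 0.0017 -0.3167 0; 0 0.0017 -0.35 0; 0 0.0017 -0.37 0; 0 0.0017 -0.3833 0; 0 0.0017 -0.3833 0; 0 0.0017 -0.3833 0")

```text
time_s: 17.0
tcp_pos: [0.5792, 0.0036, 0.0454]
eef_rot: [0.619, 0.786, 0.001, 0.001]
contact_force: [0.5, -0.9, 0.8]
opening: 0.07
grip_force: 0.0
```

step_arm(targets="0 0 0 0; 0 0 0 0; 0 0 0 0; 0 0 0 0; 0 0 0 0; 0 0 0 0; 0 0 0 0; 0 0 0 0", jaw=3.7)

```text
time_s: 17.8
tcp_pos: [0.5794, 0.0033, 0.0457]
eef_rot: [0.619, 0.785, 0.001, 0.001]
contact_force: [-0.6, 0.3, 6.2]
opening: 0.0449
grip_force: 61.6
```

In the tool's units: -24 cm / 60 = -0.4, -20 cm / 60 = -0.3333.

step_arm(targets="0 0 0.0333 0; 0 0 0.0833 0; 0 0 0.15 0; 0 0 0.2 0; -0.02 -0.0667 0.2 0; -0.04 -0.1333 0.2 0; -0.06 -0.2 0.2 0; -0.0817 -0.2667 0.2 0; -0.1017 -0.3333 0.2 0; -0.1217 -0.4 0.2 0")

```text
time_s: 18.8
tcp_pos: [0.5046, -0.238, 0.1639]
eef_rot: [0.619, 0.785, 0.0, -0.0]
contact_force: [-0.2, 0.0, -1.8]
opening: 0.0449
grip_force: 61.6
```

In the tool's units: -11.5 cm / 60 = -0.1917, -11 cm / 60 = -0.1833.

step_arm(targets="-0.02 -0.0667 0 0; -0.0333 -0.1033 0 0; -0.035 -0.1117 0 0; -0.035 -0.1117 0 0; -0.035 -0.1117 -0.05 0; -0.035 -0.1117 -0.1 0; -0.035 -0.1117 -0.1417 0; -0.035 -0.1117 -0.1667 0; -0.035 -0.1117 -0.1833 0; -0.035 -0.1117 -0.1917 0")

```text
time_s: 19.8
tcp_pos: [0.4849, -0.3031, 0.0489]
eef_rot: [0.619, 0.786, 0.0, -0.0]
contact_force: [0.5, 0.1, -1.4]
opening: 0.0447
grip_force: 61.6
```

In the tool's units: -0.8 cm / 60 = -0.0133, -0.7 cm / 60 = -0.0117.

step_arm(targets="0 0 -0.005 0; 0 0 -0.0083 0; 0 0 -0.01 0; 0 0 -0.0117 0; 0 0 -0.0133 0; 0 0 -0.0133 0")

```text
time_s: 20.4
tcp_pos: [0.4852, -0.304, 0.0436]
eef_rot: [0.619, 0.785, 0.0, 0.001]
contact_force: [-4.5, 3.0, 9.5]
opening: 0.0447
grip_force: 62.7
```

In the tool's units: 22 cm / 60 = 0.3667, 17 cm / 60 = 0.2833.

step_arm(targets="0 0 0 0; 0 0 0 0; 0 0 0 0; 0 0 0 0; 0 0 0.0167 0; 0 0 0.0667 0; 0 0 0.1333 0; 0 0 0.2 0; 0 0 0.2833 0; 0 0 0.3667 0", jaw=7)

```text
time_s: 21.4
tcp_pos: [0.4842, -0.3033, 0.2638]
eef_rot: [0.619, 0.785, 0.0, 0.0]
contact_force: [0.7, -0.4, -0.2]
opening: 0.0701
grip_force: 0.0
```

In the tool's units: 2 cm / 60 = 0.0333.

step_arm(targets="0 0.0333 0 0; 0 0.0333 0 0; 0 0.0333 0 0", jaw=8.5)

```text
time_s: 21.7
tcp_pos: [0.4844, -0.2835, 0.2609]
eef_rot: [0.619, 0.786, -0.0, -0.0]
contact_force: [0.0, -0.5, -0.5]
opening: 0.0848
grip_force: 0.0
```

```bash
python3 - <<'E'
from h import *
import meas
a=cam('side');w=cam('wrist');save(w,'w3')
meas.a,meas.b=a,w;meas.C=[cloud(a),cloud(w)]
meas.top('small',.485,-.304,.035,.049,.07)
meas.top('saucer',.485,-.304,.059,.0025,.02)
E
```

```text
small n 388 medz 0.0545 rect [ 483.4 -310.8] [47.7 44.7] 86.2 pix [290.3 280.5]
small n 1122 medz 0.0558 rect [ 484.9 -304. ] [45.1 46.9] 13.5 pix [318.5 194.8]
   tri [ 0.4844 -0.3056  0.0506] gap 0.0018
saucer n 1453 medz 0.0047 rect [ 485.5 -310.1] [107.3 113.8] 88.4 pix [291.3 301. ]
saucer n 3662 medz 0.0052 rect [ 485.4 -302.7] [115.2 113.7] 65.8 pix [319.1 181.3]
   tri [ 0.4846 -0.3024 -0.0026] gap 0.0003
```

View pics/w3.png

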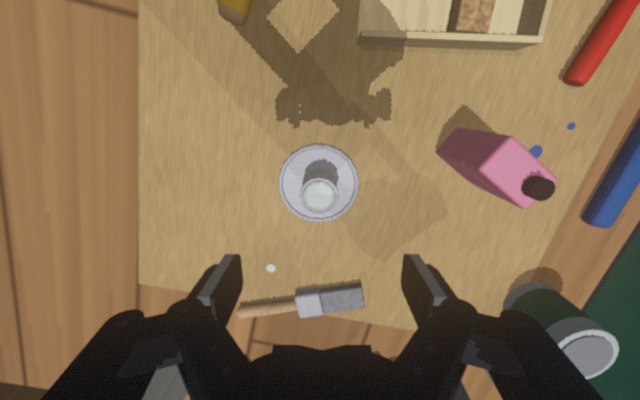

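The wrist view shows the small tin (319,193) standing centred on the saucer (318,182), within 2 mm. Now back for the can.

In the tool's units: 50 cm / 60 = 0.8333, 45 cm / 60 = 0.75.

step_arm(targets="-0.01 0.0833 0 0; -0.0183 0.1667 0 0; -0.0283 0.25 0 0; -0.0367 0.3333 0 0; -0.0467 0.4167 0 0; -0.0567 0.5 0 0; -0.065 0.5833 0 0; -0.075 0.6667 0 0; -0.0833 0.75 0 0; -0.0933 0.8333 0 0")

```text
time_s: 22.8
tcp_pos: [0.4284, 0.2148, 0.2604]
eef_rot: [0.619, 0.785, -0.001, -0.0]
contact_force: [0.7, -0.9, -0.2]
opening: 0.0853
grip_force: 0.0
```

In the tool's units: 10.2 cm / 60 = 0.17, 9 cm / 60 = 0.15.

step_arm(targets="-0.0083 0.0833 0 0; -0.015 0.15 0 0; -0.0183 0.17 0 0; -0.0183 0.17 0 0; -0.0183 0.17 0 0")

```text
time_s: 23.3
tcp_pos: [0.4183, 0.3142, 0.2606]
eef_rot: [0.619, 0.785, -0.001, 0.0]
contact_force: [-0.6, -1.1, 0.3]
opening: 0.0849
grip_force: 0.0
```

```bash
python3 - <<'E'
from h import *
import meas
a=cam('scene');w=cam('wrist')
meas.a,meas.b=a,w;meas.C=[cloud(a),cloud(w)]
meas.top('can',.418,.3186,.05,.112,.127)
meas.top('tall',.533,.3185,.045,.104,.118)
E
```

```text
can n 612 medz 0.1190 rect [424.  320.7] [49.8 70.9] 13.0 pix [479.4 235.1]
can n 2472 medz 0.1197 rect [418.3 319.8] [41.4 69.4] 13.5 pix [323.  187.1]
   tri [0.4187 0.3192 0.1144] gap 0.0020
tall n 876 medz 0.1102 rect [535.1 319.6] [68.9 65. ] 59.6 pix [429.2 259.2]
tall n 2960 medz 0.1108 rect [531.3 317.8] [64.2 65.4] 18.4 pix [429.  211.8]
   tri [0.5326 0.3173 0.1069] gap 0.0004
```

In the tool's units: -15.4 cm / 60 = -0.2567, -15 cm / 60 = -0.25.

step_arm(targets="0 0 -0.05 0; 0 0 -0.1 0; 0 0 -0.15 0; 0 0 -0.2 0; 0 0 -0.2333 0; 0 0 -0.25 0; 0 0 -0.2567 0; 0 0 -0.2567 0; 0 0 -0.2567 0")

```text
time_s: 24.3
tcp_pos: [0.4187, 0.3155, 0.1086]
eef_rot: [0.619, 0.785, 0.001, 0.0]
contact_force: [0.1, 0.4, -0.5]
opening: 0.0846
grip_force: 0.0
```

step_arm(targets="0 0 0 0; 0 0 0 0; 0 0 0 0; 0 0 0 0; 0 0 0 0; 0 0 0 0; 0 0 0 0; 0 0 0 0; 0 0 0 0; 0 0 0 0", jaw=3.2)

```text
time_s: 25.3
tcp_pos: [0.4183, 0.3155, 0.1078]
eef_rot: [0.619, 0.785, 0.001, 0.0]
contact_force: [1.4, -0.0, 4.8]
opening: 0.0414
grip_force: 61.7
```

In the tool's units: -20 cm / 60 = -0.3333, 4.8 cm / 60 = 0.08.

step_arm(targets="0 0 0.0333 0; 0 0 0.0833 0; 0 0 0.15 0; 0 0 0.2167 0; 0 0 0.2667 0; 0.02 -0.0667 0.2667 0; 0.04 -0.1333 0.2667 0; 0.06 -0.2 0.2667 0; 0.08 -0.2667 0.2667 0; 0.1 -0.3333 0.2667 0")

```text
time_s: 26.3
tcp_pos: [0.4775, 0.1136, 0.2656]
eef_rot: [0.619, 0.786, -0.001, -0.001]
contact_force: [0.4, 0.1, -3.6]
opening: 0.0414
grip_force: 61.5
```

In the tool's units: -15 cm / 60 = -0.25, -14 cm / 60 = -0.2333.

step_arm(targets="0.02 -0.0667 0 0; 0.0367 -0.1167 0 0; 0.0417 -0.13 0 0; 0.0417 -0.13 0 0; 0.0417 -0.13 -0.05 0; 0.0417 -0.13 -0.1167 0; 0.0417 -0.13 -0.1667 0; 0.0417 -0.13 -0.2 0; 0.0417 -0.13 -0.2333 0; 0.0417 -0.13 -0.25 0")

```text
time_s: 27.3
tcp_pos: [0.5014, 0.0387, 0.1147]
eef_rot: [0.618, 0.786, -0.001, -0.002]
contact_force: [0.8, 0.6, -2.5]
opening: 0.0411
grip_force: 61.3
```

In the tool's units: -0.9 cm / 60 = -0.015, -0.8 cm / 60 = -0.0133.

step_arm(targets="0 0 -0.005 0; 0 0 -0.0083 0; 0 0 -0.0117 0; 0 0 -0.0133 0; 0 0 -0.015 0; 0 0 -0.015 0")

```text
time_s: 27.9
tcp_pos: [0.5035, 0.0374, 0.1099]
eef_rot: [0.619, 0.785, 0.001, 0.001]
contact_force: [-2.3, 0.7, 4.4]
opening: 0.0415
grip_force: 62.2
```

In the tool's units: 17 cm / 60 = 0.2833, 15 cm / 60 = 0.25.

step_arm(targets="0 0 0 0; 0 0 0 0; 0 0 0 0; 0 0 0 0; 0 0 0.0167 0; 0 0 0.0667 0; 0 0 0.1333 0; 0 0 0.2 0; 0 0 0.25 0; 0 0 0.2833 0", jaw=8.5)

```text
time_s: 28.9
tcp_pos: [0.5033, 0.0373, 0.2821]
eef_rot: [0.619, 0.785, 0.001, 0.002]
contact_force: [-0.3, 0.2, 0.1]
opening: 0.0848
grip_force: 0.0
```

In the tool's units: 28.1 cm / 60 = 0.4683, 24 cm / 60 = 0.4.

step_arm(targets="0.0083 0.075 0 0; 0.0167 0.15 0 0; 0.025 0.2333 0 0; 0.0333 0.3167 0 0; 0.0417 0.4 0 0; 0.0483 0.4683 0 0; 0.0483 0.4683 0 0; 0.0483 0.4683 -0.0667 0; 0.0483 0.4683 -0.1333 0; 0.0483 0.4683 -0.1667 0")

```text
time_s: 29.9
tcp_pos: [0.5309, 0.3172, 0.1747]
eef_rot: [0.619, 0.785, -0.002, -0.001]
contact_force: [-1.3, -0.2, -1.0]
opening: 0.0848
grip_force: 0.0
```

In the tool's units: -7.6 cm / 60 = -0.1267, -6.5 cm / 60 = -0.1083.

step_arm(targets="0 0 -0.05 0; 0 0 -0.0833 0; 0 0 -0.1083 0; 0 0 -0.1267 0; 0 0 -0.1267 0; 0 0 -0.1267 0; 0 0 -0.1267 0")

```text
time_s: 30.6
tcp_pos: [0.5326, 0.3186, 0.1038]
eef_rot: [0.619, 0.785, 0.001, 0.001]
contact_force: [0.3, 0.9, -0.3]
opening: 0.0853
grip_force: 0.0
```

step_arm(targets="0 0 0 0; 0 0 0 0; 0 0 0 0; 0 0 0 0; 0 0 0 0; 0 0 0 0; 0 0 0 0; 0 0 0 0", jaw=5.5)

```text
time_s: 31.4
tcp_pos: [0.5323, 0.3186, 0.1035]
eef_rot: [0.619, 0.785, 0.001, 0.0]
contact_force: [-1.6, -0.7, 4.9]
opening: 0.0624
grip_force: 66.9
```

In the tool's units: -20 cm / 60 = -0.3333, -16 cm / 60 = -0.2667.

step_arm(targets="0 0 0.0333 0; 0 0 0.0833 0; 0 0 0.15 0; 0 0 0.2167 0; 0 0 0.2667 0; -0.0017 -0.0667 0.2667 0; -0.0033 -0.1333 0.2667 0; -0.005 -0.2 0.2667 0; -0.0067 -0.2667 0.2667 0; -0.0083 -0.3333 0.2667 0")

```text
time_s: 32.4
tcp_pos: [0.5264, 0.1167, 0.2613]
eef_rot: [0.619, 0.785, -0.001, -0.0]
contact_force: [1.2, 0.0, -3.0]
opening: 0.0629
grip_force: 67.0
```

In the tool's units: -17.4 cm / 60 = -0.29, -15 cm / 60 = -0.25.

step_arm(targets="0 -0.0667 0 0; 0 -0.1333 0 0; -0.0017 -0.2 0 0; -0.0017 -0.25 0 0; -0.0017 -0.29 0 0; -0.0017 -0.29 0 0; -0.0017 -0.29 -0.05 0; -0.0017 -0.29 -0.1167 0; -0.0017 -0.29 -0.1667 0; -0.0017 -0.29 -0.2 0")

```text
time_s: 33.4
tcp_pos: [0.5245, -0.0547, 0.1387]
eef_rot: [0.619, 0.786, -0.001, -0.002]
contact_force: [-0.6, 0.1, -2.5]
opening: 0.0624
grip_force: 66.9
```

In the tool's units: -3.9 cm / 60 = -0.065, -2.5 cm / 60 = -0.0417.

step_arm(targets="0 0 -0.025 0; 0 0 -0.0417 0; 0 0 -0.0533 0; 0 0 -0.06 0; 0 0 -0.0633 0; 0 0 -0.065 0; 0 0 -0.065 0")

```text
time_s: 34.1
tcp_pos: [0.5266, -0.0559, 0.1054]
eef_rot: [0.619, 0.785, 0.001, 0.001]
contact_force: [-4.0, 0.9, 4.5]
opening: 0.0622
grip_force: 67.7
```

Contact at the predicted height. Now I release, retreat to the first viewpoint and check.

In the tool's units: 22 cm / 60 = 0.3667, 17 cm / 60 = 0.2833.

step_arm(targets="0 0 0 0; 0 0 0 0; 0 0 0 0; 0 0 0 0; 0 0 0.0167 0; 0 0 0.0667 0; 0 0 0.1333 0; 0 0 0.2 0; 0 0 0.2833 0; 0 0 0.3667 0", jaw=8.5)

```text
time_s: 35.1
tcp_pos: [0.5254, -0.0556, 0.3258]
eef_rot: [0.619, 0.785, 0.0, 0.0]
contact_force: [0.7, 0.6, 0.7]
opening: 0.0849
grip_force: 0.0
```

In the tool's units: -8 cm / 60 = -0.1333, -5 cm / 60 = -0.0833.

step_arm(targets="-0.0667 -0.0333 0 0; -0.1333 -0.0833 0 0; -0.1333 -0.0833 0 0; -0.1333 -0.0833 0 0; -0.1333 -0.0833 0 0; -0.1333 -0.0833 0 0")

```text
time_s: 35.7
tcp_pos: [0.4466, -0.1052, 0.3231]
eef_rot: [0.618, 0.786, 0.0, -0.0]
contact_force: [-0.3, -0.9, -0.3]
opening: 0.0852
grip_force: 0.0
```

```bash
python3 - <<'E'
from h import *
import meas
print(robot.get_obs()['tcp_pos'])
a=cam('side');w=cam('wrist');save(w,'w4')
meas.a,meas.b=a,w;meas.C=[cloud(a),cloud(w)]
meas.top('tall',.524,-.06,.045,.106,.13)
meas.top('can',.502,.038,.05,.116,.127)
meas.top('small',.485,-.304,.035,.049,.07)
E
```

```text
[ 0.44655955 -0.10517668  0.32314796]
tall n 373 medz 0.1107 rect [524.7 -62.3] [67.8 61.7] 85.9 pix [304.1 184.5]
tall n 2379 medz 0.1128 rect [526.6 -57.8] [64.5 63.4] 13.5 pix [397.3 153.9]
   tri [ 0.5264 -0.0572  0.1077] gap 0.0027
can n 234 medz 0.1198 rect [501.4  32.5] [42.5 76.1] 12.8 pix [291.6 162. ]
can n 2500 medz 0.1218 rect [502.6  39.1] [42.1 68.5] 13.5 pix [407.7  57.5]
   tri [0.503  0.0422 0.1148] gap 0.0019
small n 386 medz 0.0545 rect [ 483.4 -310.8] [47.7 44.7] 86.2 pix [290.4 280.5]
small n 607 medz 0.0557 rect [ 484.7 -302.8] [45.8 49.9] 13.5 pix [316.  289.3]
   tri [ 0.4845 -0.3062  0.0512] gap 0.0018
```

View pics/w4.png

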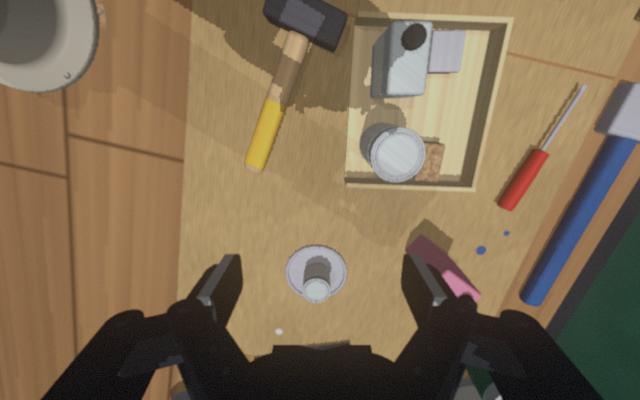

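The can (410,57) and tall tin (397,154) are back within about 2 mm, the can square in the bay, and the small tin (316,285) stands on the saucer. I hand in the job.

```bash
python3 -c "
from h import *
print(robot.sign_off())"
```

```text
the job is handed in; nothing more can be done
None
```

The job is handed in at about 36 s: the small tin stands about 2 mm from the saucer's centre, the tall tin and the can are back within about 2 mm of their homes with the can square, and I saw nothing else disturbed; no verdict came back.

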